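# Square the spot plate on the reader and start it

## Robot

A 6-joint arm with a two-finger parallel gripper is mounted at the origin on the work surface. World frame = base frame: x ahead of the robot, y to its left, z up, the work surface at z = 0. Lengths are in m, angles in rad, forces in N, time in s.
With the tool pointing down it reaches from about 0.35 to 0.95 m from the base axis. Payload 17.4 kg.
Tool frame: the origin (TCP) lies on the centre line of the jaws, within the pads' length; the fingertips stand 17 mm ahead of it and the grasp point (between the pads) lies 2 mm behind it; z points along the fingers, y is the line along which they close (so a half turn about z gives the same grasp; the last joint's range is limited). The gripper opens to 93 mm and grips with 3 to 60 N. Pads are 15 mm wide; open, the fingers measure 128 mm over their backs; the gripper's body (75 mm by 188 mm) begins 65 mm behind the grasp point.
Start: joints at [-1.185, 0.116, 1.442, -0, 1.584, -0.038], TCP at [0.278, -0.615, 0.236] pointing down, gripper open.
Joint ranges: [-2.83, 2.83], [-0.83, 2.19], [0.07, 2.5], [-1.14, 4.28], [0.01, 3], [-2.97, 2.97]. Speed limits (rad/s): [1.89, 1.89, 2.22, 3.14, 3.14, 3.14].

## Interface

Orientations are given as a unit quaternion [x, y, z, w].
In Python, from bench import manip gives the robot as it stands. The module is installed in compiled form; this text tells all that it offers. Calls block until the motion is done:
- manip.move_to(position, orientation): joint-space move of the TCP to a pose.
- manip.servo_line(position, max_speed=0.15, ori=None, max_force=None): straight line of the TCP; ori=None keeps the orientation; max_speed is the mean speed in m/s. With max_force (N) it stops when the force on the tool has changed by that much, and returns True; else False.
- manip.set_joints(angles): joint-space move.
- manip.gripper_to(opening, f_grip=None): opening from 0.0 (shut) to 1.0 (fully open); f_grip is the grip in N (None keeps the last); returns when the fingers have stopped.
- manip.dwell(seconds).
- manip.ik(position, orientation): joint angles nearest the present ones, or None.
- manip.camera(name): name is "side" or "top" or "wrist"; returns a dict with "color" (400x640x3 uint8, red, green, blue), "z_map" (400x640 float32, m along the optical axis (not along the pixel's ray), 0 where there is no reading), "vfov" (degrees; the focal length in pixels is half the picture's height over the tangent of half this angle, whatever the lens; pixels are square), "cx", "cy" (the principal point, pixels), "world_from_camera" (4x4, takes a point from camera to world coordinates). Camera axes: x right, y up, looking along -z (the intrinsics and any distortion apply to the point x, -y, -z); pixel columns grow to the right and rows downward; lengths in m; the calibration is good to about 2 mm. A picture is of the moment at which its call begins.
A pose or a line that the arm cannot do raises manip.MotionError and nothing moves.
- manip.close_job(): hands the job in; it is judged then, once.
Readings, each from a call of its own:
- manip.read_time(): time.
- manip.read_joint_pos(): joint angles.
- manip.read_joint_vel(): joint speeds.
- manip.read_tau(): joint torques, N m.
- manip.read_tcp_pos(): TCP position.
- manip.read_tcp_rot(): TCP orientation.
- manip.read_ft_force(): force on the tool from outside, world axes, zero at the start.
- manip.read_moment(): the same for the moment, N m.
- manip.read_gripper_width(): opening from 0.0 (shut) to 1.0 (fully open).
- manip.read_gripper_force(): force on a finger pad.
Only numpy, scipy, OpenCV 4.12 (cv2) and the standard library are available. Lean on these libraries where they do the work, as an engineer would, in place of code of your own. Each camera call takes 0.05 s, during which the arm holds its last target. There are 200 camera calls.

## Task

Centre the porcelain spot plate between the two long white lines on the reader, parallel to them, by gently tapping its long sides near the ends, from one side and then the other; never lift it, and keep it about where it is lengthwise. Then press the round dome key on the grey hand control just until it clicks, without driving it down to its stop, and let go. Leave the other things on the bench where they are.

Things in the scene. Friction and masses are not known exactly. Their poses are not given: they have to be found in the camera images.
- spot_plate: Loose white porcelain spot plate with 15 wells, 100 (its x) x 160 (its y) x 18 mm high, 0.3 to 0.5 kg, too wide to grip across. Origin: centre of its underside, on the platen. Starts turned 12 to 21 degrees anticlockwise from the lines. It stops when the push stops; pushed on a long side near an end (about 60 mm from its middle) it turns about a point near the other end, which hardly moves.
- mark (a point): Centre of the top of the fixed reader's flat dark platen, 36 mm above the bench; x across the white lines, y along them. Reader grey, 220 (x) x 240 mm, platen 204 x 224 mm. Lines 190 mm long, 5 mm wide, at x = -57 and +57 mm: a centred plate leaves about 4.5 mm to each. Lengthwise the plate starts within 5 mm of the mark and should stay within 15 mm.
- key (a joint): Travel of the dome key downward in m: 0 up, 0.008 at its stop. The force rises to 3.6 N at 2 mm, falls to 1 N at 4.5 mm (the click), then rises again to 4.5 N at 6.5 mm, 6 N at 7 mm and 8 N at the stop. It springs back up when let go.
- key_top (a point): Centre of the top of the dome key: black, round, 32 mm across, top 44 mm above the bench when up, pressed straight down. It is on a fixed grey hand control, 115 x 78 x 28 mm, left or right of the reader; the control's two small rectangular keys are dummies. A wooden case of like size lies on the other side.
- weighing_jar: Bystander: small lidded glass weighing jar, 48 mm across, 53 mm high; origin at the centre of its underside.
- stopper: Bystander: loose rubber stopper, 40 mm across, 28 mm high; origin at the centre of its underside.
- spatula: Bystander: long spatula lying on the bench, 170 mm; origin at the centre of its underside.
- amber_bottle: Bystander: amber reagent bottle, 72 mm across, 150 mm high; origin at the centre of its underside.
- clear_bottle: Bystander: greenish reagent bottle, 56 mm across, 85 mm high; origin at the centre of its underside.
- flask: Bystander: conical flask, 80 mm across, 140 mm high; origin at the centre of its underside.
- cream_jar: Bystander: white jar with black cap, 62 mm across, 64 mm high; origin at the centre of its underside.
Not all that is in view belongs to the job. Leave any blue look-alike of the part that bears key alone. There is more than one size of the spot_plate; the one meant has the size given above.

How it is judged:
On the way, in this order (a step that is already met when the one before it is completed fails the run):
1. the spot plate is centred and parallel between the lines, at rest and not touched (x of spot_plate in the frame of mark between -0.0045 and 0.0045 m and y of spot_plate in the frame of mark between -0.015 and 0.015 m and angle between the y axis of spot_plate and the y axis of mark, either way round below 0.06 rad and linear speed of spot_plate below 0.01 m/s and contact force between spot_plate and the fingers below 0.05 N), for 0.2 s.
2. the dome key is pressed past its click (2.8 mm or more) (value of joint key above 0.0028 m).
At the end, for the whole second after the job is handed in: The spot plate lies untouched and at rest on the reader, its centre within 4.5 mm of the middle between the lines and within 15 mm of the mark lengthwise, parallel to the lines within 0.06 rad (3.4 degrees), and the dome key is up again (all of step 1 and value of joint key below 0.001 m).
It fails at once if the key is pressed before the plate is centred (value of joint key above 0.0028 m and not (x of spot_plate in the frame of mark between -0.0045 and 0.0045 m and y of spot_plate in the frame of mark between -0.015 and 0.015 m and angle between the y axis of spot_plate and the y axis of mark, either way round below 0.06 rad)).
It fails at once if the key is driven down to its stop (7.5 mm or more) (value of joint key above 0.0075 m).
It fails at once if the plate is lifted or tipped (underside 8 mm or more above the platen, or 0.12 rad) (z of spot_plate in the frame of mark above 0.008 m or angle between spot_plate's own z axis and vertical above 0.12 rad).
It fails at once if the plate is struck or pressed hard (over 25 N) (contact force between spot_plate and the fingers above 25 N).
It fails at once if a bystander is moved by 20 mm or more (distance of any of weighing_jar, stopper, spatula, amber_bottle, clear_bottle, flask, cream_jar from where it was at the start of the episode above 0.02 m).
It also fails if it takes over 64 s, if anything falls off the work surface, if the arm or the gripper's body presses on something with over 40 N, if the wrist force passes 120 N, or if a joint passes its speed limit or range.

## Working session

There is one attempt and no reset: what is moved stays moved. The work goes in short steps, each a Python script; the robot and the scene stay as the last script left them, time stands still between calls to the robot, and variables do not carry over. Pictures are saved under pics/ and viewed, at most 10 in all, crops included, and the job is handed in when it is done.

```bash
mkdir -p pics
cat > h.py <<'E'
import numpy as np, cv2
from bench import manip
def snap(n,f):
    c=manip.camera(n); cv2.imwrite(f'pics/{f}.png',c['color'][:,:,::-1]); np.savez(f'pics/{f}.npz',**c); return c
def P(c,u,v,z=None):
    """pixel -> world; with z: ray meets plane z, else depth"""
    f=200/np.tan(np.radians(float(c['vfov']))/2); T=c['world_from_camera']
    d=np.array([(u-float(c['cx']))/f,-(v-float(c['cy']))/f,-1.]); d=T[:3,:3]@d
    k=float(c['z_map'][int(v),int(u)]) if z is None else (z-T[2,3])/d[2]
    return T[:3,3]+k*d
E
python3 - <<'E'
from h import *
for n in('top','side'):
    c=snap(n,n); print(c['vfov'],c['cx'],c['cy'],c.keys()); print(c['world_from_camera'].round(3))
E
```

```text
46.77472432902311 322.16671281994047 199.76110824032116 dict_keys(['color', 'z_map', 'vfov', 'cx', 'cy', 'world_from_camera'])
[[ 1.10e-02  9.83e-01 -1.83e-01  2.29e-01]
 [-1.00e+00  1.00e-02 -2.00e-03  3.10e-02]
 [-1.00e-03  1.83e-01  9.83e-01  1.52e+00]
 [ 0.00e+00  0.00e+00  0.00e+00  1.00e+00]]
50.267533035605865 320.4298229309964 200.6988838052421 dict_keys(['color', 'z_map', 'vfov', 'cx', 'cy', 'world_from_camera'])
[[-0.926  0.278 -0.256  0.201]
 [-0.378 -0.666  0.644  0.848]
 [ 0.009  0.692  0.721  0.943]
 [ 0.     0.     0.     1.   ]]
```

View pics/top.png

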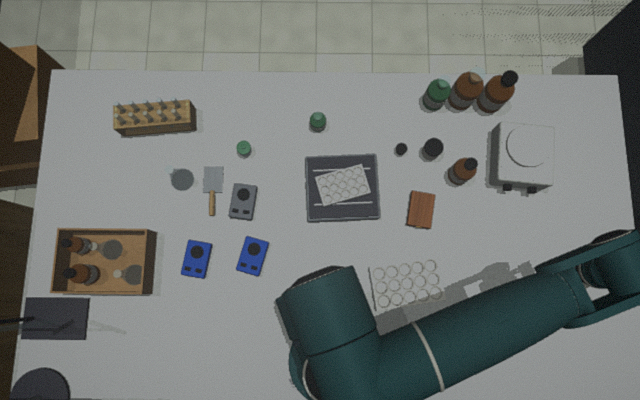

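View pics/side.png

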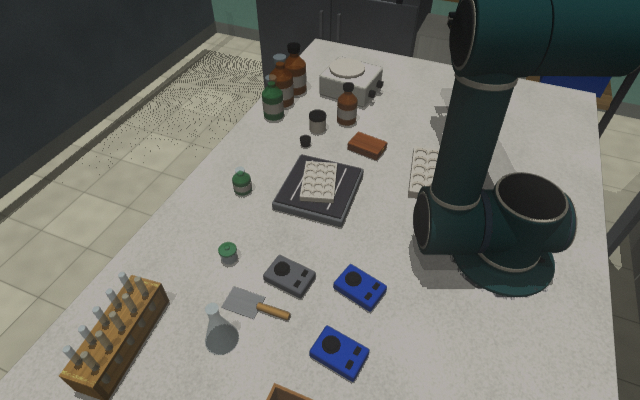

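The top view shows the reader centred at about (342,187), its lines running along world y. The plate is at (343,185), the grey control's dome key at (243,194), the wooden case at (421,209) and blue decoys at (197,258) and (252,255). Next I'll take a closer wrist view.

Run:
```python
from h import *
from scipy.spatial.transform import Rotation as R
c=dict(np.load('pics/top.npz'))
m=P(c,342,187,.04);print('mark',m,'key',P(c,243,194,.044), 'ref', manip.read_tcp_rot())
p=manip.read_tcp_pos(); q=manip.read_tcp_rot(); print(R.from_quat(q).as_matrix().round(2))
manip.servo_line([p[0],p[1],.36],.25)
# tool x along world y candidate / tool y along world x
for M in ([[0,1,0],[1,0,0],[0,0,-1]],[[0,-1,0],[-1,0,0],[0,0,-1]]):
    Q=R.from_matrix(M).as_quat(); print(M[0][1],manip.ik([m[0],m[1],.36],Q))
Q=R.from_matrix([[1,0,0],[0,-1,0],[0,0,-1]]).as_quat(); print(manip.ik([m[0],m[1],.36],Q))
M=[[0,1,0],[1,0,0],[0,0,-1]];j=manip.ik([m[0],m[1],.36],R.from_matrix(M).as_quat())
M2=[[0,-1,0],[-1,0,0],[0,0,-1]];j2=manip.ik([m[0],m[1],.36],R.from_matrix(M2).as_quat())
Mb=M if abs(j[5])<abs(j2[5]) else M2
manip.move_to([m[0]-.05,m[1],.36],R.from_matrix(Mb).as_quat())
manip.gripper_to(0,10)
c=snap('wrist','w1');print(c['world_from_camera'].round(3),manip.read_time())
```

```text
mark [ 0.54756053 -0.02976465  0.04      ] key [0.52004792 0.29255156 0.044     ] ref [ 9.77633939e-01  2.10313202e-01 -9.22092758e-05 -4.79261235e-04]
[[ 0.91  0.41 -0.  ]
 [ 0.41 -0.91  0.  ]
 [ 0.   -0.   -1.  ]]
1 [-1.00823515e-01 -1.64944954e-01  1.51836242e+00 -4.44089210e-16
  1.78817519e+00 -1.00823515e-01]
-1 None
[-1.00823515e-01 -1.64944954e-01  1.51836242e+00 -4.44089210e-16
  1.78817519e+00  1.46997281e+00]Traceback (most recent call last):
  File "<stdin>", line 13, in <module>
TypeError: 'NoneType' object is not subscriptable
```

```bash
cat >> h.py <<'E'
from scipy.spatial.transform import Rotation as R
Q0=R.from_matrix([[0,1,0],[1,0,0],[0,0,-1]]).as_quat()
E
python3 - <<'E'
from h import *
manip.move_to([.50,-.03,.36],Q0)
manip.gripper_to(0,10)
c=snap('wrist','w1');print(c['vfov'],c['cx'],c['cy'],c['world_from_camera'].round(3),manip.read_time())
E
```

```text
63.879435320158734 317.24969766885715 202.46563184365817 [[ 1.    -0.     0.001  0.5  ]
 [-0.     0.956  0.292  0.053]
 [-0.001 -0.292  0.956  0.508]
 [ 0.     0.     0.     1.   ]] 4.4833
```

View pics/w1.png

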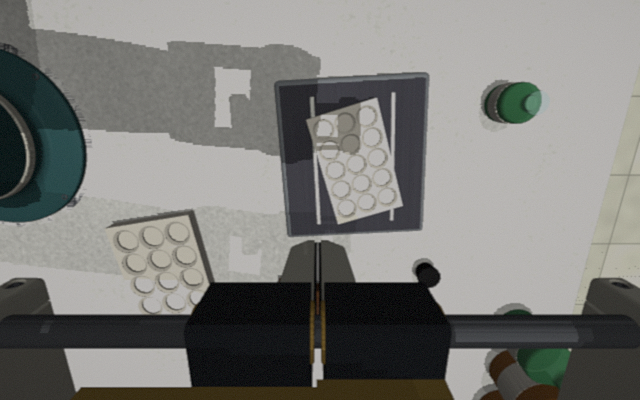

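The wrist view shows the reader at (275–428, 75–235) and its lines near u=316 and 392. The plate is centred at about (354,160) and leans anticlockwise. The stopper is at (427,273) and the green bottle at (512,103). Next I'll write the pose estimator.

```bash
cat >> h.py <<'E'
def locate(c, dbg=False):
    """mark xy, angle of lines from world y (ccw), plate (x,y,angle ccw) in mark frame"""
    v,u=np.mgrid[0:400,0:640]; f=200/np.tan(np.radians(float(c['vfov']))/2); T=c['world_from_camera']; d=c['z_map']
    W=np.stack([(u-float(c['cx']))/f*d,-(v-float(c['cy']))/f*d,-d],-1)@T[:3,:3].T+T[:3,3]
    near=(abs(W[...,0]-.55)<.16)&(abs(W[...,1]+.03)<.16)&(d>0)
    def big(m):
        n,l,s,_=cv2.connectedComponentsWithStats(m.astype(np.uint8)); k=1+np.argsort(-s[1:,4]); return [(l==i) for i in k[:3]]
    def ray(m,z):
        vv,uu=np.nonzero(m); return np.array([P(c,a,b,z)[:2] for a,b in zip(uu,vv)])
    pl=big(near&(W[...,2]>.047)&(W[...,2]<.07)&(c['color'].min(-1)>60))[0]
    near2=near&(W[...,2]>.03)&(W[...,2]<.042)&~cv2.dilate(pl.astype(np.uint8),np.ones((5,5))).astype(bool)
    g=c['color'].min(-1).astype(float)
    rd=near&(W[...,2]>.03); rd=cv2.erode(cv2.morphologyEx(rd.astype(np.uint8),cv2.MORPH_CLOSE,np.ones((9,9))),np.ones((11,11)))>0
    loc=cv2.blur(g,(25,25)); ln=near2&rd&(g>100)
    L=[ray(m,.036) for m in big(ln)]
    r=cv2.minAreaRect(ray(pl,.054).astype(np.float32)*1000)
    if dbg: print('rect',r,[ (len(l),l.mean(0).round(4),np.ptp(l,axis=0).round(3)) for l in L], 'ztop',np.median(W[pl][:,2]))
    return L,r,pl,ln
E
python3 - <<'E'
from h import *
c=dict(np.load('pics/w1.npz')); L,r,pl,ln=locate(c,1)
im=c['color'].copy(); im[pl]=im[pl]//2+[0,120,0]; im[ln]=[255,0,0]
cv2.imwrite('pics/d1.png',cv2.resize(im[60:250,260:450,::-1],(570,570),interpolation=0))
E
```

```text
rect ((555.2589721679688, -28.68817138671875), (99.81808471679688, 159.940673828125), 17.001564025878906) [(292, array([ 0.4986, -0.072 ]), array([0.011, 0.113])), (271, array([0.6076, 0.0295]), array([0.011, 0.094])), (63, array([0.4921, 0.0515]), array([0.006, 0.024]))] ztop 0.051781387488661346
```

View pics/d1.png

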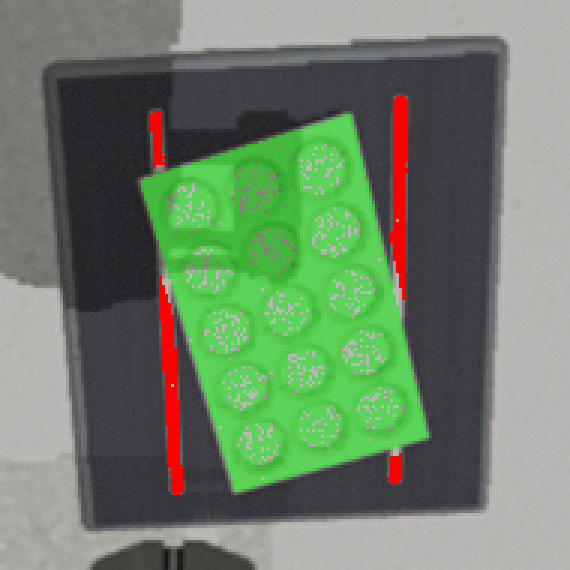

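The overlay shows the plate mask and both lines segmented cleanly. The plate rectangle measures 99.8 x 159.9 mm, so it is the right size. Next I'll fit the mark frame and plan the taps.

```bash
cat >> h.py <<'E'
def state(c):
    L,r,pl,ln=locate(c)
    vv,uu=np.nonzero(ln); A=np.array([P(c,a,b,.036)[:2] for a,b in zip(uu,vv)])
    th=0; 
    for _ in range(3):
        C0=np.array(cv2.minAreaRect((A*1000).astype(np.float32))[0])/1000 if _==0 else C0
        s=np.where((A-C0)@[np.cos(th),np.sin(th)]>0,1,-1)
        # x = xc + s*b - th*y
        k=np.linalg.lstsq(np.c_[np.ones(len(A)),s,-(A[:,1]-C0[1])],A[:,0],rcond=None)[0]
        th=k[2]; C0=np.array([k[0],C0[1]]); res=A[:,0]-np.c_[np.ones(len(A)),s,-(A[:,1]-C0[1])]@k
        A=A[abs(res)<.004]
    y=A[:,1]; 
    C0[1]=np.mean([(y[(A[:,0]>C0[0])==b].max()+y[(A[:,0]>C0[0])==b].min())/2 for b in (True,False)])
    (px,py),(w,h),a=r
    if w>h: a-=90
    a=(a+90)%180-90; rel=np.radians(a)-th; d=np.array([px,py])/1000-C0; cs,sn=np.cos(th),np.sin(th)
    p=np.array([cs*d[0]+sn*d[1],-sn*d[0]+cs*d[1]])
    print('mark',C0.round(4),'th',round(np.degrees(th),2),'half',round(k[1]*1000,1),'n',len(A),'plate',(p*1000).round(1),'deg',round(np.degrees(rel),2),'size',w,h)
    return C0,th,p,rel
E
python3 - <<'E'
from h import *
state(dict(np.load('pics/w1.npz')))
E
```

```text
mark [ 0.5535 -0.0287] th 3.16 half 57.3 n 663 plate [ 1.7 -0.1] deg 13.84 size 99.81808471679688 159.940673828125
```

```bash
cat >> h.py <<'E'
MARK=np.array([.5535,-.0287]); TH=np.radians(3.16)
QT=(R.from_euler('z',TH)*R.from_quat(Q0)).as_quat()
def w(x,y,z): return [MARK[0]+np.cos(TH)*x-np.sin(TH)*y, MARK[1]+np.sin(TH)*x+np.cos(TH)*y, z]
def tap(side,y,x0,x1,half=.0175,z=.0585):
    """finger centre at y; face goes from x0 (start, with clearance added) to x1 (mark frame)"""
    a=x0+side*(half+.010); b=x1+side*half
    manip.move_to(w(a,y,.12),QT); manip.servo_line(w(a,y,z),.12)
    f0=manip.read_ft_force(); hit=manip.servo_line(w(b,y,z),.03,max_force=12)
    print('hit',hit,'dF',(np.array(manip.read_ft_force())-f0).round(2),'tcp',manip.read_tcp_pos(),'want',w(b,y,z))
    manip.servo_line(w(b+side*.012,y,z),.06); manip.servo_line(w(b+side*.012,y,.12),.2)
def look(n):
    manip.move_to([.50,-.03,.36],Q0); c=snap('wrist',n); s=state(c); print('t',manip.read_time()); return s
E
python3 - <<'E'
from h import *
tap(1,-.0485,.066,.050); look('w2')
E
```

```text
hit False dF [ 0.21 -0.02 -0.86] tcp [ 0.62354088 -0.07332356  0.05845089] want [np.float64(0.623570901427261), np.float64(-0.07340535508382712), 0.0585]
mark [ 0.5538 -0.033 ] th 3.26 half 57.3 n 702 plate [-7.8  9. ] deg 9.18 size 99.81932830810547 159.7960662841797
t 9.2083
```

Run:
```python
from h import *
c=dict(np.load('pics/w2.npz')); L,r,pl,ln=locate(c,1)
im=c['color'].copy(); im[pl]=im[pl]//2+[0,120,0]; im[ln]=[255,0,0]
cv2.imwrite('pics/d2.png',cv2.resize(im[60:250,260:450,::-1],(570,570),interpolation=0))
```

```text
rect ((545.50732421875, -24.45581817626953), (99.81932830810547, 159.7960662841797), 12.4442777633667) [(440, array([0.6088, 0.0037]), array([0.013, 0.153])), (171, array([ 0.4995, -0.0926]), array([0.009, 0.08 ])), (55, array([ 0.6151, -0.1108]), array([0.007, 0.018]))] ztop 0.051794479932894044
```

View pics/d2.png

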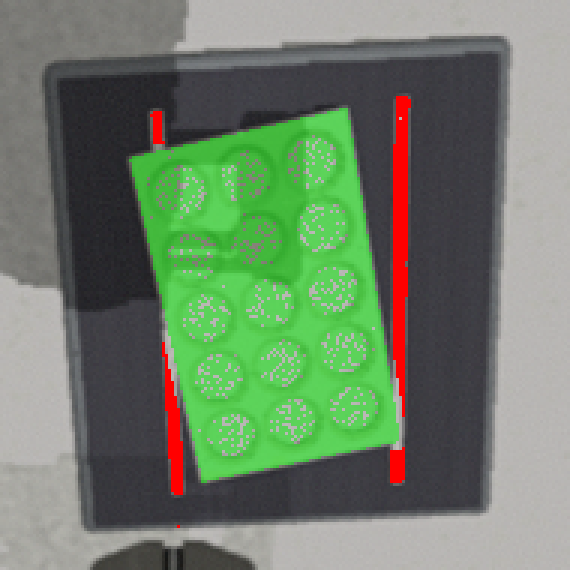

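The overlay shows the plate now at 9.2°, shifted toward −x and +y because the contact sticks rather than slides. From here I'll push along the natural arc direction, starting at the top-left.

```bash
cat >> h.py <<'E'
def pose_in_mark(s):
    C0,th,p,rel=s; a=rel+th-TH
    g=C0+np.array([[np.cos(th),-np.sin(th)],[np.sin(th),np.cos(th)]])@p-MARK
    return np.array([np.cos(TH)*g[0]+np.sin(TH)*g[1],-np.sin(TH)*g[0]+np.cos(TH)*g[1],a])
def arc(pose,target,side,ly,half=.015,z=.0585):
    """side: plate long side touched (+1/-1), ly: local y of contact; push so that point goes pose->target"""
    at=lambda q:q[:2]+np.array([[np.cos(q[2]),-np.sin(q[2])],[np.sin(q[2]),np.cos(q[2])]])@[side*.05,ly]
    cen=np.array([side*half, .0075*side*np.sign(pose[2])])
    s,e=at(pose)+cen,at(target)+cen; u=(e-s)/np.linalg.norm(e-s); a=s-u*.012; print('line mm',(s*1000).round(1),(e*1000).round(1))
    manip.move_to(w(*a,.12),QT); manip.servo_line(w(*a,z),.12)
    print('hit',manip.servo_line(w(*e,z),.03,max_force=12))
    b=e-u*.012; manip.servo_line(w(*b,z),.06); manip.servo_line(w(*b,.12),.2)
E
python3 - <<'E'
from h import *
arc(np.array([-.00775,.0047,np.radians(9.2)]),np.array([.0022,.0055,.04]),-1,.066)
print((pose_in_mark(look('w3'))*[1e3,1e3,57.3]).round(2))
E
```

```text
line mm [-82.7  54.4] [-65.4  61.9]
hit False
mark [ 0.5541 -0.0284] th 3.09 half 57.7 n 851 plate [-0.9  3.4] deg 0.18 size 99.81333923339844 159.7525634765625
t 13.8583
[-0.32  3.71  0.11]
```

The plate is centred: x ≈ −0.5 mm, y ≈ 3.7 mm, 0.1°. The key is next.

Run:
```python
from h import *
manip.move_to([.52,.27,.27],Q0); c=snap('wrist','k1')
v,u=np.mgrid[0:400,0:640]; f=200/np.tan(np.radians(float(c['vfov']))/2); T=c['world_from_camera']; d=c['z_map']
W=np.stack([(u-float(c['cx']))/f*d,-(v-float(c['cy']))/f*d,-d],-1)@T[:3,:3].T+T[:3,3]
m=(np.hypot(W[...,0]-.52,W[...,1]-.2926)<.035)&(W[...,2]>.034)&(W[...,2]<.06)&(c['color'].max(-1)<90)
n,l,s,ce=cv2.connectedComponentsWithStats(m.astype(np.uint8)); k=1+np.argmax(s[1:,4]); print(s[k],ce[k],P(c,*ce[k],.042),np.ptp(W[l==k],axis=0),W[l==k][:,2].max(),np.median(W[l==k],axis=0))
```

```text
[308 140  27  27 566] [321.01590106 153.32508834] [0.52461116 0.29720273 0.042     ] [0.03073709 0.03057657 0.01076257] 0.04541793356539492 [0.52458563 0.29754439 0.04233691]
```

View pics/k1.png

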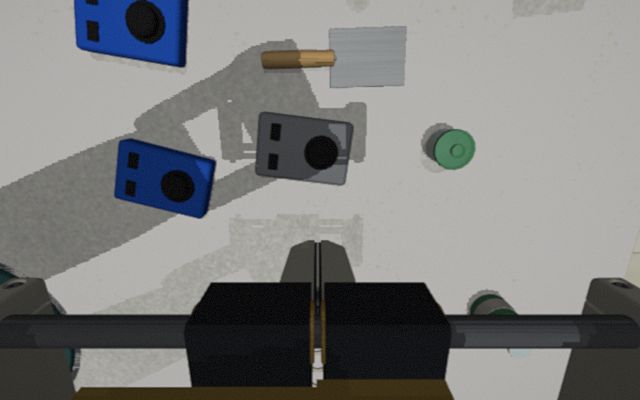

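The grey control's dome key is at pixel (321,153), which puts it at (0.5246, 0.2972). I'll press it in small steps while watching the force.

Run:
```python
from h import *
x,y=.5246,.2972
manip.move_to([x,y,.10],Q0); manip.servo_line([x,y,.066],.1); manip.dwell(.3)
f0=manip.read_ft_force()[2]; z=.064; pk=0; log=[]
while z>.0550:
    manip.servo_line([x,y,z],.01); manip.dwell(.1)
    F=manip.read_ft_force()[2]-f0; pk=max(pk,F); log.append((round(manip.read_tcp_pos()[2]*1000,2),round(F,2)))
    if pk>2.4 and F<pk-1.2: break
    z-=.0005
print(log)
manip.servo_line([x,y,.10],.08); print(manip.read_time())
```

```text
[(np.float64(64.0), np.float64(0.19)), (np.float64(63.51), np.float64(0.55)), (np.float64(63.03), np.float64(-0.71)), (np.float64(62.49), np.float64(-0.23)), (np.float64(62.01), np.float64(-0.64)), (np.float64(61.51), np.float64(-0.48)), (np.float64(61.07), np.float64(0.78)), (np.float64(60.58), np.float64(1.45)), (np.float64(60.09), np.float64(2.02)), (np.float64(59.57), np.float64(2.4)), (np.float64(59.04), np.float64(3.82)), (np.float64(58.49), np.float64(2.78)), (np.float64(57.95), np.float64(1.14))]
21.95
```

The click showed at about 3.1 mm, which is close to the 2.8 mm threshold. I'll press once more to about 4.8 mm, well short of the stop, then check the plate again.

Run:
```python
from h import *
x,y=.5246,.2972
manip.servo_line([x,y,.064],.1); manip.servo_line([x,y,.0563],.015); manip.dwell(.2); print(manip.read_tcp_pos()[2],manip.read_ft_force())
manip.servo_line([x,y,.064],.03); manip.servo_line([x,y,.20],.15)
print((pose_in_mark(look('w4'))*[1e3,1e3,57.3]).round(2))
manip.close_job()
```

```text
0.056339966353980225 [-0.01378306  0.30804435  0.45833674]
mark [ 0.5541 -0.0288] th 3.04 half 57.7 n 839 plate [-0.9  3.9] deg 0.24 size 99.80506896972656 159.71888732910156
t 26.2083
[-0.33  3.7   0.12]
the job is handed in; nothing more can be done
```

The job is handed in at about 26 s: by the last camera check the plate sits within 1 mm of centre, 3.7 mm from the mark lengthwise and 0.1–0.2° off parallel, and the dome key was clicked twice (about 3.1 mm, then about 4.8 mm to be sure), never near its stop, and let go.

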